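Lock the sliding arm of a saw stand with its pin

ROBOT

A 6-joint arm with a two-finger parallel gripper is mounted at the origin on the work surface. World frame = base frame: x ahead of the robot, y to its left, z up, the work surface at z = 0. Lengths are in m, angles in degrees, forces in N, time in s.
With the tool pointing down it reaches from about 0.35 to 0.875 m from the base axis. Payload 4.2 kg.
Tool frame: the origin (TCP) lies midway between the tips of the shut fingers; the grasp point (between the pads) lies 19 mm behind it; z points along the fingers, y is the line along which they close (so a half turn about z gives the same grasp; the last joint's range is limited). The gripper opens to 87 mm and grips with 3 to 60 N. Pads are 19 mm wide; open, the fingers measure 117 mm over their backs; the gripper's body (75 mm by 190 mm) begins 51 mm behind the grasp point.
Start: joints at [91.994, 22.042, 0.453, 0, -68.411, -14.817], TCP at [0.139, 0.609, 0.223] pointing down, gripper open.
Joint ranges: [-179.83, 179.83], [-69.29, 118.12], [-61.27, 80.66], [-181.25, 117.63], [-171.15, -9.14], [-177.46, 177.46]. Speed limits (degrees/s): [159.86, 159.86, 180, 180, 180, 180].

INTERFACE

Orientations are given as a 3x3 rotation matrix whose columns are the frame's x, y, z axes.
In Python, from station import * gives the robot as it stands.
- The arm moves only by the tool move_arm, never from a script. Its argument "targets" is text: rows parted by semicolons, each of 4 numbers parted by spaces: the shift along the world's x, y, z in units of 25 mm (1.0 is 25 mm), then the turn about the world's z in units of 5 degrees (1.0 is 5 degrees). In form: tx ty tz spin; .... A call has 1 to 10 rows; each row shifts and turns the commanded pose from where the row before left it; what a row does not reach is not made up. A row lasts 1/12 s, in which the tool goes at most 41.7 mm and 7.16 degrees, less where a joint would pass 70% of its speed; a pose out of reach is approached as far as the arm can. A call is refused whole if a number of a shift passes 1 or a number of a turn 1, either way. A call with a gripper value outside its range is refused whole. "gripper" is the finger opening in mm, from 0 to 87, set as the call begins (left out, the last holds). The fingers move at their own pace and stop on an object; the grip force is fixed at half the most. Time passes only in rows, so rows that do not move let the fingers close. It gives the time, the measured TCP pose, the force, the opening and the grip force at its end, in the units of the state.
- sense(): the state, without advancing time (a new reading comes with each control period).
- capture(name): name is "scene" or "top"; returns a dict with "image" (420x560x3 uint8, blue, green, red), "fx", "fy", "cx", "cy" (pixels), "world_from_camera" (4x4, takes a point from camera to world coordinates). Camera axes: x right, y up, looking along -z (the intrinsics and any distortion apply to the point x, -y, -z); pixel columns grow to the right and rows downward; lengths in m; the calibration is good to about 2 mm. A picture is of the moment at which its call begins. There is no depth.
- finish_job(): hands the job in; it is judged then, once.
The state is a dict: "time_s": time; "joints": joint angles; "joint_velocities": joint speeds; "effort": joint torques, N m; "tcp_pos": TCP position; "ee_rot": TCP orientation; "wrist_force": force on the tool from outside, world axes, zero at the start; "moment": the same for the moment, N m; "gripper_width": opening from 0.0 (shut) to 1.0 (fully open); "gripper_force": force on a finger pad.
Only numpy, scipy, OpenCV 4.12 (cv2) and the standard library are available. Lean on these libraries where they do the work, as an engineer would, in place of code of your own. Each camera call takes 0.05 s, during which the arm holds its last target. There are 200 camera calls.

TASK

Push the flat sliding bar into its leaning steel sleeve until you feel it come up against its stop, which brings the holes in line; do not ram it, or the stop slips. Then take the pin with the plain straight cylindrical handle out of the wooden rack and put it down through the hole of the sleeve and bar until its collar sits flush on the sleeve; let go of it, and leave the other two pins standing in the rack.

Things in the scene. Friction and masses are not known exactly. Their poses are not given: they have to be found in the camera images.
- sleeve: Fixed flat dark steel sleeve, 60 x 130 x 28 mm, on a grey stand, top leaning 32 degrees to the left (+y). Origin: centre of the hole's mouth on its upper face, 115 mm above the bench. z: the hole's axis, out of the mouth; x up the slope (-30 to +30 mm); y level along its length (-65 to +65). The 14 mm hole passes upper plate, bar and lower plate (8 mm each, 28 in all); free below.
- bar_exit (a point): Middle of the sleeve's open +y end (away from the robot), 65 mm along y; axes as the sleeve's. Here the aluminium bar (40 x 8 mm, top at sleeve z = -10 mm) sticks out, pulled out 15 to 45 mm. It slides along y with 2.5 N of friction, stays where left, and blocks the hole until pushed to -y to its stop, where its one hole is in line. The stop is only clamped: over 30 N it slips for good.
- knob_top (a point): Centre of the top of the bar's black knob: a cylinder 24 mm across, 28 mm tall, axis parallel to the sleeve's z, its underside 10 mm above the bar. It is clamped (no slip) anywhere within 36 mm along a slot of the bar, so it does not tell where the stop is: at the stop it lies 94 to 130 mm from the sleeve's origin along y. Axes as the sleeve's.
- rack: Fixed wooden pin rack, a board 60 x 190 mm, 10 mm thick, top at 70 mm, on two end cheeks, with three 14 mm holes in a row along its y axis at y = -60, 0 and +60 mm. Origin at the bench under its centre. The three pins stand in it in any order.
- pin: The locking pin, all steel, 130 g, standing in the rack: plain cylindrical handle 18 mm across and 42 mm tall on a collar 26 mm across and 4 mm thick; below the collar a shank 12 mm across and 46 mm long whose last 5 mm taper to 10 mm. Origin: centre of the collar's underside (the handle reaches from z = 4 to 46 mm); z axis along the pin towards the handle.
- pin_tip (a point): Centre of the locking pin's lower end, 46 mm below its origin.
- tee_pin: Another steel pin in the rack, with a cross bar (50 mm long, 10 mm thick, 24 mm above the collar's underside) as handle and a short shank. Not to be used. Origin: centre of its collar's underside.
- ball_pin: Another steel pin in the rack, with a 22 mm ball as handle and a thin shank. Not to be used. Origin: centre of its collar's underside.
There are look-alikes about, which are no part of the job. What is shaped like the pin but orange is not meant.

How it is judged:
By the outcome, as a careful person would: the job done as asked, in the order asked, and still so for the second after the job is handed in, with the robot touching nothing.
It also fails if it takes over 54 s, if anything falls off the work surface, if the arm or the gripper's body presses on something with over 40 N, if the wrist force passes 120 N, or if a joint passes its speed limit or range.

## Working session

There is one attempt and no reset: what is moved stays moved. The work goes in short steps, Python scripts to look and compute and a tool call to move; the robot and the scene stay as the last step left them, time stands still between calls to the robot, and variables do not carry over. Pictures are saved under pics/ and viewed, at most 10 in all, crops included, and the job is handed in when it is done.

Besides the shell and the picture viewer there is one more tool, called after ">>>" as a command line: name --argument value ..., lists and objects as JSON in quotes. move_arm: Moves the arm, as the interface text tells. Its arguments: {"type":"object","properties":{"targets":{"type":"string"},"gripper":{"type":"number"}},"required":["targets"]}

```bash
ls; mkdir -p pics; python3 - <<'E'
from station import *
import cv2,pickle
s=sense();print(s)
for n in("scene","top"):
    c=capture(n);pickle.dump(c,open(n+".pkl","wb"));cv2.imwrite(f"pics/{n}0.png",c["image"]);print(n,{k:v for k,v in c.items() if k!="image"})
E
```

```text
pics
{'time_s': 0.0, 'joints': array([ 9.19940366e+01,  2.20910005e+01,  3.79357801e-01, -3.05461130e-02,
       -6.84127484e+01, -1.48174257e+01]), 'joint_velocities': array([ 0.02036903,  0.11160569, -0.02559509, -0.06393872,  0.05460456,
       -0.11045356]), 'effort': array([ 2.34462677e-04, -3.90663815e+01,  1.87403351e+01,  4.21950459e+00,
        1.09828461e-02, -1.98926041e-04]), 'tcp_pos': array([0.13854791, 0.60881596, 0.22145019]), 'ee_rot': array([[ 9.75015177e-01, -2.22137861e-01, -4.19894954e-04],
       [-2.22138244e-01, -9.75012727e-01, -2.18691942e-03],
       [ 7.63946760e-05,  2.22555435e-03, -9.99997521e-01]]), 'wrist_force': array([0.65357789, 0.77692114, 0.74077945]), 'moment': array([ 0.00410383, -0.02774234, -0.00892152]), 'gripper_force': 0.0, 'gripper_width': 0.9973928306871727}
scene {'fx': 499.7759432574645, 'fy': 499.7759432574645, 'cx': 282.0454895065668, 'cy': 208.3358158246995, 'world_from_camera': array([[ 0.76058948, -0.39870268,  0.51238638,  1.02413297],
       [ 0.64918389,  0.47677082, -0.59266337, -0.65873527],
       [-0.0079944 ,  0.78340651,  0.62145823,  0.64668602],
       [ 0.        ,  0.        ,  0.        ,  1.        ]])}
top {'fx': 406.827652685877, 'fy': 406.827652685877, 'cx': 283.3809977251036, 'cy': 207.4896707625652, 'world_from_camera': array([[ 0.02578233,  0.98004008, -0.19712108,  0.36957743],
       [-0.999262  ,  0.01964947, -0.03300528, -0.16125155],
       [-0.02847317,  0.19782655,  0.97982342,  1.02588667],
       [ 0.        ,  0.        ,  0.        ,  1.        ]])}
```

View pics/scene0.png

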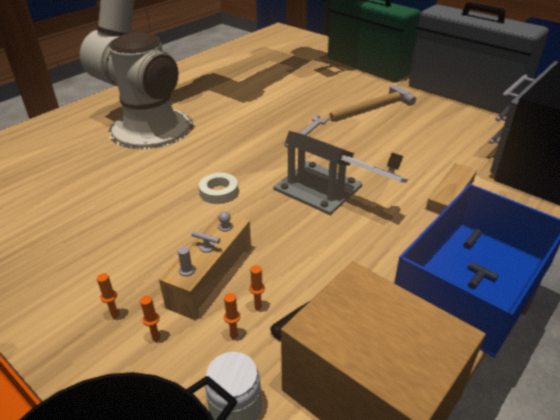

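View pics/top0.png

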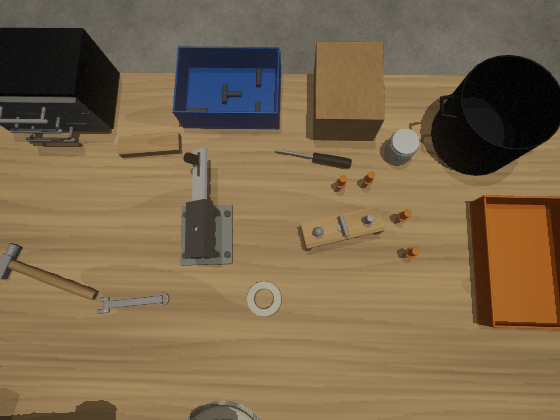

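The scene view shows the rack with three steel pins: plain cylinder at (186,260), tee at (206,240) and ball at (224,220). It also shows the sleeve at (320,145), the bar running to (405,180) and the knob at (395,160). The top view has the rack at (343,228), with pins at (319,231), (343,226) and (369,220). There the sleeve is at (200,229) and the knob at (191,158).

Things that could be taken for the pin:
- **Orange look-alikes (scene):** (106,290), (150,315), (231,312), (257,285)
- **Tee and ball pins (scene):** (206,240) and (224,220)
- **Dark pieces in the blue bin (scene):** (473,238) and (482,272)

I choose the steel plain-handled pin at scene (186,260), top (369,220). Next I check it in a crop.

```bash
python3 - <<'E'
import cv2,pickle,numpy as np
S=pickle.load(open("scene.pkl","rb"))["image"];T=pickle.load(open("top.pkl","rb"))["image"]
def tile(im,x,y,w,h,k=5):
    o=cv2.resize(im[y:y+h,x:x+w],None,fx=k,fy=k,interpolation=cv2.INTER_CUBIC)
    o=cv2.convertScaleAbs(o,alpha=1.4,beta=25)
    for i in range(0,w,10):
        cv2.line(o,(i*k,0),(i*k,5),(0,0,255),1)
        if i%20==0: cv2.putText(o,str(x+i),(i*k,15),0,.35,(0,0,255),1)
    for j in range(0,h,10):
        cv2.line(o,(0,j*k),(5,j*k),(0,0,255),1)
        if j%20==0: cv2.putText(o,str(y+j),(6,j*k+4),0,.35,(0,0,255),1)
    return o
a=np.hstack([tile(S,150,200,110,120),np.zeros((600,0,3),np.uint8)])
cv2.imwrite("pics/c1.png",np.hstack([a[:600,:450],cv2.resize(tile(T,295,205,100,50,5),(350,175))[:, :] if 0 else np.vstack([tile(T,300,205,50,60),tile(T,345,205,50,60)])]))
cv2.imwrite("pics/c2.png",np.hstack([tile(T,170,145,70,120,5),tile(S,275,120,75,120,5)[:, :]][:2]))
cv2.imwrite("pics/c3.png",tile(S,275,125,140,80,5))
E
```

```text
(no output)
```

View pics/c1.png

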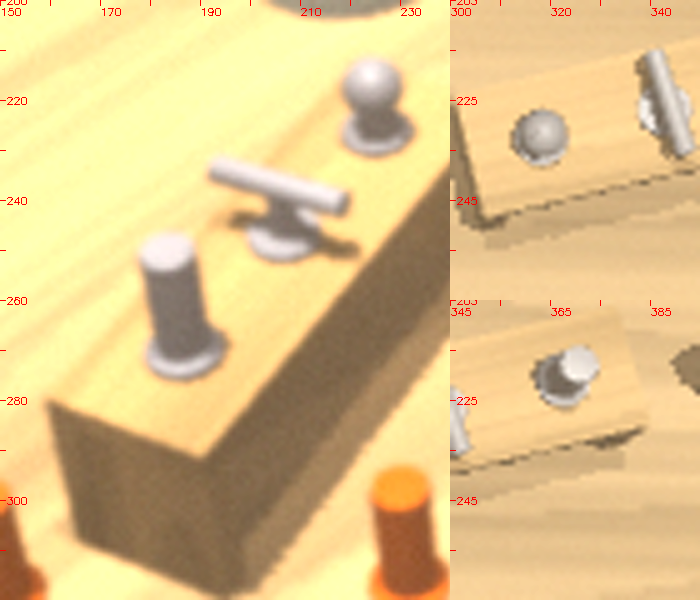

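View pics/c2.png

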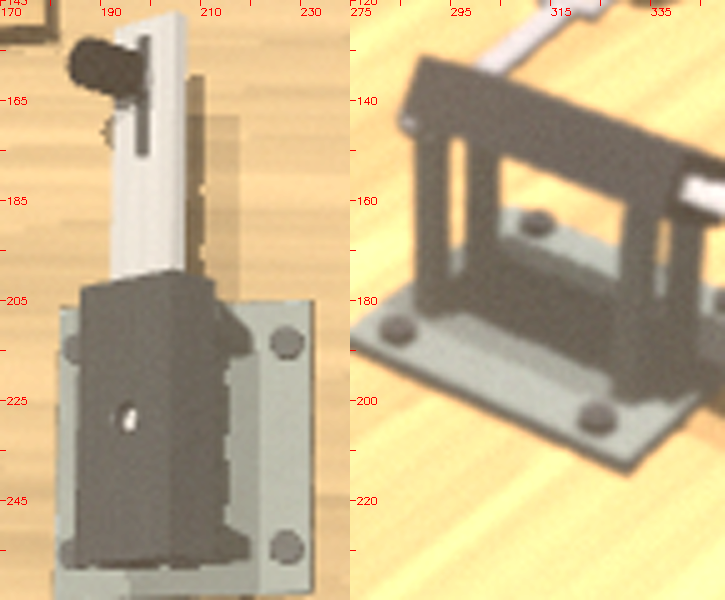

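View pics/c3.png

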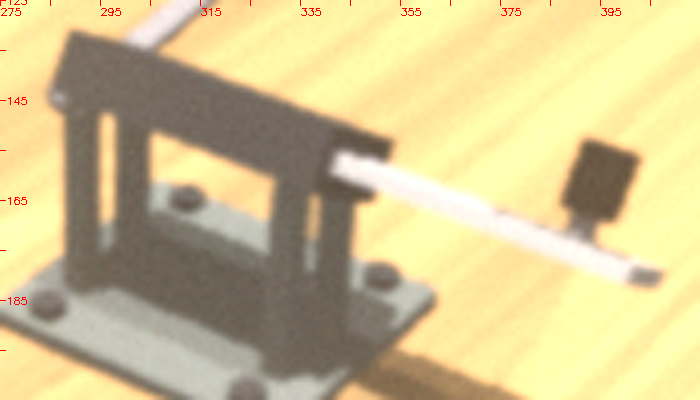

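The crop confirms the choice: the steel pin with the plain cylindrical handle, its top at scene (183.4,250) and top view (370.6,217.2), is at the rack's far end, with the tee in the middle and the ball at the other end. The sleeve's hole shows in the top view at about (194.8,228). The knob's top is at about scene (397,154) and top view (187,158).

```bash
cat > h.py <<'E'
import numpy as np,pickle,cv2
C={n:pickle.load(open(n+".pkl","rb")) for n in("scene","top")}
def ray(n,p):
    c=C[n];M=c["world_from_camera"]
    d=M[:3,:3]@np.array([(p[0]-c["cx"])/c["fx"],-(p[1]-c["cy"])/c["fy"],-1.])
    return M[:3,3],d/np.linalg.norm(d)
def plane(n,p,z):
    o,d=ray(n,p);return o+d*(z-o[2])/d[2]
def tri(ps,pt):
    (a,u),(b,v)=ray("scene",ps),ray("top",pt)
    s=np.linalg.lstsq(np.c_[u,-v],b-a,rcond=None)[0]
    p,q=a+s[0]*u,b+s[1]*v;return (p+q)/2,np.linalg.norm(p-q)
def proj(n,P):
    c=C[n];q=np.linalg.inv(c["world_from_camera"])@np.append(P,1);return np.array([c["cx"]+c["fx"]*q[0]/-q[2],c["cy"]-c["fy"]*q[1]/-q[2]])
E
python3 - <<'E'
from h import *
np.set_printoptions(precision=4,suppress=True)
T=C["top"]["image"];S=C["scene"]["image"]
def t(x,y,x0,y0):return ((x+.5)/5-.5+x0,(y+.5)/5-.5+y0)
# pin top by bright mask in both
print("pin tri",tri(t(168,252,150,200),t(130,63,345,205)), plane("scene",t(168,252,150,200),.116),plane("top",t(130,63,345,205),.116))
g=cv2.cvtColor(T,cv2.COLOR_BGR2GRAY)
print("top gray pin");print(g[210:228,362:377])
g2=cv2.cvtColor(S,cv2.COLOR_BGR2GRAY)
print("scene pin");print(g2[242:262,174:194])
print("hole");print(g[220:238,188:202])
print("hole",plane("top",t(125,416,170,145),.115))
co=[((82,290),.0991),((180,270),.1309),((75,568),.0991),((165,555),.1309)]
P=[plane("top",t(*p,170,145),z) for p,z in co];print(np.array(P),np.mean(P,0))
# scene ridge/edges
print("knob",tri(t(611,147,275,125),t(87,65,170,145)))
print("scene ridge",plane("scene",t(70,32,275,125),.1309),plane("scene",t(390,143,275,125),.1309))
E
```

```text
pin tri (array([ 0.5346, -0.3286,  0.1139]), np.float64(0.00010328940548264723)) [ 0.5365 -0.3299  0.116 ] [ 0.5342 -0.3281  0.116 ]
top gray pin
[[134 132 131 129 128 128 125 125 123 124 121 124 122 124 124]
 [129 128 126 126 126 125 125 124 125 126 125 126 126 128 127]
 [127 125 125 125 126 127 127 127 127 127 127 126 126 124 124]
 [126 128 128 127 129 129 129 128 127 126 125 126 127 128 126]
 [131 130 130 129 128 127 127 127 132 130 113 127 128 130 129]
 [129 128 127 128 121 101 136 139 138 138 137 133 131 132 131]
 [130 126 100  82  78  94 144 142 141 139 139 136 130 132 132]
 [ 80  76  86  77  73 131 147 146 146 144 140 139 133 135 135]
 [ 78  84  76  60  65 111 151 150 150 148 145 144 142 133 135]
 [ 67  84  65  60  63 101 153 153 152 151 148 144 110 140 141]
 [ 75  84  65  60  61  65 110 155 153 151 151 119 123 140 139]
 [ 75  86  72  61  59  60  59  75 102 100 117 134 138 139 141]
 [ 69  87  71  61  60  59  59  63  66  92 143 141 141 140 140]
 [138 115  84  62  61  59  62  67  99 124 133 141 140 137 137]
 [135  84 132 126 108  91  92  98 126 122 119 136 137 136 136]
 [142 138
[... 2539 characters left out ...]
4  65]
 [ 64  63  63  60  64  63  52  70  58  64  64  63  63  62]
 [ 63  62  62  62  63  61  64  63  64  62  62  64  63  61]
 [ 65  60  63  62  62  61  63  62  63  64  64  62  62  62]
 [ 62  61  62  63  60  64  62  63  63  63  62  63  62  64]
 [ 62  61  62  62  61  63  64  64  62  64  65  63  63  61]
 [ 62  62  63  64  63  62  62  62  63  63  62  63  61  62]
 [ 60  62  64  62  63  63  62  61  65  61  63  65  63  63]]
hole [0.5016 0.0704 0.115 ]
[[0.5631 0.0989 0.0991]
 [0.5667 0.0459 0.1309]
 [0.4334 0.0925 0.0991]
 [0.4379 0.0443 0.1309]] [0.5003 0.0704 0.115 ]
knob (array([0.662 , 0.0945, 0.1356]), np.float64(0.0009309409920538022))
scene ridge [0.4426 0.0371 0.1309] [0.5922 0.0502 0.1309]
```

```bash
python3 - <<'E'
from h import *
np.set_printoptions(precision=4,suppress=True)
def t(x,y,x0,y0):return ((x+.5)/5-.5+x0,(y+.5)/5-.5+y0)
def yaw(a,b):d=b-a;return np.degrees(np.arctan2(d[1],d[0])),np.hypot(*d[:2])*1000
a,b=[plane("scene",t(*p,275,125),.1309) for p in((70,32),(330,135))];print(a,b,yaw(a,b))
for pq,z in((((184,268),(187,12)),.1171),(((110,277),(115,30)),.0959)):
    a,b=[plane("top",t(*p,170,145),z) for p in pq];print(a,b,yaw(a,b))
# base plate of stand at z~.006, right edge
a,b=[plane("top",t(*p,170,145),.006) for p in((310,594),(313,300))];print(a,b,yaw(a,b))
a,b=[plane("top",t(*p,170,145),.006) for p in((60,307),(313,300))];print(yaw(a,b))
E
```

```text
[0.4426 0.0371 0.1309] [0.5711 0.0402 0.1309] (np.float64(1.3840749209998116), np.float64(128.54860846091276))
[0.5707 0.0473 0.1171] [0.6946 0.0537 0.1171] (np.float64(2.9767928933557464), np.float64(124.09806457779725))
[0.5703 0.0869 0.0959] [0.6925 0.0932 0.0959] (np.float64(2.9129603394089405), np.float64(122.31763419935693))
[ 0.4297 -0.0012  0.006 ] [0.5797 0.0049 0.006 ] (np.float64(2.335595481721513), np.float64(150.11952487290333))
(np.float64(-87.24956166706885), np.float64(130.980607451802))
```

>>> move_arm --targets "1 -1 0 -0.75;1 -1 0 -0.75;1 -1 0 -0.75;1 -1 0 -0.75;1 -1 0 -0.75;1 -1 0 -0.75;1 -1 0 -0.75;1 -1 0 -0.75;1 -1 0 -0.75;1 -1 0 -0.75" --gripper 44

```text
time_s: 0.93
tcp_pos: [0.3894, 0.3578, 0.2223]
ee_rot: [[0.636, -0.772, -0.001], [-0.772, -0.636, -0.0], [0.0, 0.001, -1.0]]
wrist_force: [-0.9, -0.5, -0.4]
gripper_width: 0.505
gripper_force: 0.0
```

>>> move_arm --targets "1 -1 0 -0.75;1 -1 0 -0.75;1 -1 0 -0.75;1 -1 0 -0.75;1 -1 0 -0.75;1 -1 0 -0.75;1 -1 0 -0.75;1 -1 0 -0.75;1 -1 0 -0.75;1 -1 0 -0.75"

```text
time_s: 1.77
tcp_pos: [0.6394, 0.1079, 0.222]
ee_rot: [[0.035, -0.999, -0.001], [-0.999, -0.035, -0.0], [0.0, 0.001, -1.0]]
wrist_force: [1.0, 1.2, 0.2]
gripper_width: 0.51
gripper_force: 0.0
```

>>> move_arm --targets "0.9 -0.8 -1 0;0 0 0 0;0 0 0 0"

```text
time_s: 2.02
tcp_pos: [0.6606, 0.0876, 0.1942]
ee_rot: [[0.035, -0.999, -0.006], [-0.999, -0.035, -0.002], [0.001, 0.006, -1.0]]
wrist_force: [-0.3, 0.2, 0.4]
gripper_width: 0.501
gripper_force: 0.0
```

```bash
python3 - <<'E'
from station import *
import cv2,numpy as np
a=capture("scene")["image"][60:200,340:480];b=capture("top")["image"][110:210,140:240]
f=lambda i,k:cv2.convertScaleAbs(cv2.resize(i,None,fx=k,fy=k,interpolation=cv2.INTER_CUBIC),alpha=1.4,beta=25)
a=f(a,3);b=f(b,3.8);cv2.imwrite("pics/k1.png",np.hstack([a[:380],b]))
E
```

```text
(no output)
```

View pics/k1.png

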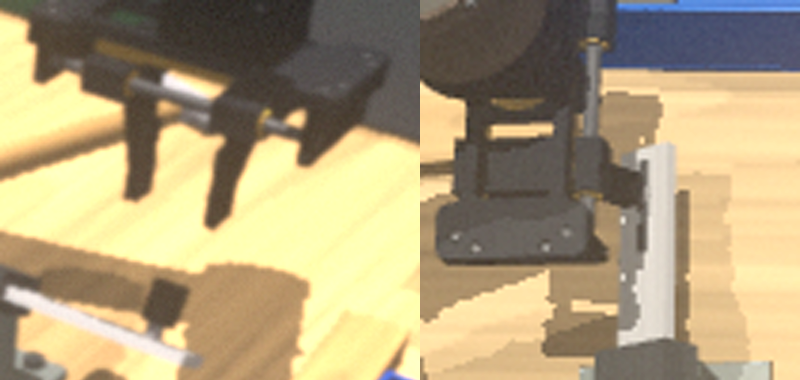

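The fingers hang over the knob. The tips are at crop (138,195) and (213,225), and the knob is centred at about (165,300) in the scene crop. The top view's knob is mostly hidden by the gripper. I'll check the camera against the TCP and compare it with the knob.

```bash
python3 - <<'E'
from h import *
print(proj("scene",[.6606,.0876,.1942]),"seen ~398.7,130")
for z in(.1387,.132,.121):print(proj("scene",[.6606,.089,z]))
print(proj("top",[.662,.0945,.1387]),"knob top seen top 187,158; scene 396.8,154")
E
```

```text
[398.29791407 127.97363102] seen ~398.7,130
[394.66858237 153.61558967]
[394.20279019 156.61899929]
[393.44685478 161.49324111]
[186.49322348 156.99248224] knob top seen top 187,158; scene 396.8,154
```

>>> move_arm --targets "0 0 -0.6 0;0 0 -0.6 0;0 0 -0.4 0;0 0 -0.4 0;0 0 -0.4 0;0 0 -0.3 0;0 0 -0.2 0;0 0 0 0"

```text
time_s: 2.78
tcp_pos: [0.6605, 0.0894, 0.1237]
ee_rot: [[0.038, -0.999, -0.002], [-0.999, -0.038, -0.001], [0.0, 0.002, -1.0]]
wrist_force: [-0.2, 0.8, -0.3]
gripper_width: 0.507
gripper_force: 0.0
```

>>> move_arm --targets "-0.1 0 0 0;-0.1 0 0 0;-0.1 -0.01 0 0;-0.1 0 0 0;-0.1 -0.01 0 0;-0.1 0 0 0;-0.1 -0.01 0 0;-0.1 0 0 0"

```text
time_s: 3.45
tcp_pos: [0.6416, 0.0887, 0.1257]
ee_rot: [[0.038, -0.999, 0.002], [-0.999, -0.038, 0.0], [-0.0, -0.002, -1.0]]
wrist_force: [3.3, -0.5, 0.9]
gripper_width: 0.503
gripper_force: 1.3
```

>>> move_arm --targets "-0.1 0 0 0;-0.1 -0.01 0 0;-0.1 0 0 0;-0.1 -0.01 0 0;-0.1 0 0 0"

```text
time_s: 3.87
tcp_pos: [0.6287, 0.0881, 0.1254]
ee_rot: [[0.038, -0.999, 0.001], [-0.999, -0.038, 0.0], [-0.0, -0.001, -1.0]]
wrist_force: [2.5, -1.4, 2.6]
gripper_width: 0.507
gripper_force: 1.3
```

>>> move_arm --targets "-0.04 0 0 0;-0.04 0 0 0;-0.04 0 0 0"

```text
time_s: 4.12
tcp_pos: [0.6257, 0.0882, 0.1251]
ee_rot: [[0.038, -0.999, 0.0], [-0.999, -0.038, -0.0], [0.0, -0.0, -1.0]]
wrist_force: [3.0, -0.2, 2.2]
gripper_width: 0.508
gripper_force: 1.3
```

>>> move_arm --targets "-0.04 0 0 0;-0.04 0 0 0;0 0 0 0"

```text
time_s: 4.37
tcp_pos: [0.6234, 0.0882, 0.125]
ee_rot: [[0.038, -0.999, -0.0], [-0.999, -0.038, 0.0], [-0.0, 0.0, -1.0]]
wrist_force: [1.6, -0.5, 2.1]
gripper_width: 0.506
gripper_force: 1.1
```

>>> move_arm --targets "-0.04 0 0 0;-0.04 0 0 0;0 0 0 0"

```text
time_s: 4.62
tcp_pos: [0.6213, 0.0881, 0.1249]
ee_rot: [[0.038, -0.999, -0.001], [-0.999, -0.038, -0.0], [0.0, 0.001, -1.0]]
wrist_force: [2.3, -0.5, 2.3]
gripper_width: 0.508
gripper_force: 1.1
```

>>> move_arm --targets "-0.04 0 0 0;-0.04 0 0 0;0 0 0 0"

```text
time_s: 4.87
tcp_pos: [0.6193, 0.0881, 0.125]
ee_rot: [[0.038, -0.999, -0.001], [-0.999, -0.038, -0.0], [0.0, 0.001, -1.0]]
wrist_force: [2.3, -1.1, 0.7]
gripper_width: 0.506
gripper_force: 1.1
```

>>> move_arm --targets "-0.04 0 0 0;-0.04 -0.01 0 0;0 0 0 0"

```text
time_s: 5.12
tcp_pos: [0.6174, 0.0879, 0.125]
ee_rot: [[0.038, -0.999, -0.0], [-0.999, -0.038, 0.0], [-0.0, 0.0, -1.0]]
wrist_force: [2.8, 0.1, 0.6]
gripper_width: 0.508
gripper_force: 1.1
```

>>> move_arm --targets "-0.04 0 0 0;-0.04 0 0 0;0 0 0 0"

```text
time_s: 5.37
tcp_pos: [0.6154, 0.0879, 0.125]
ee_rot: [[0.038, -0.999, -0.0], [-0.999, -0.038, -0.0], [0.0, 0.0, -1.0]]
wrist_force: [1.7, -1.9, 0.7]
gripper_width: 0.508
gripper_force: 1.1
```

>>> move_arm --targets "-0.04 0 0 0;-0.04 0 0 0;0 0 0 0"

```text
time_s: 5.62
tcp_pos: [0.6134, 0.0878, 0.125]
ee_rot: [[0.038, -0.999, -0.0], [-0.999, -0.038, -0.0], [0.0, 0.0, -1.0]]
wrist_force: [2.6, -1.5, 0.5]
gripper_width: 0.51
gripper_force: 1.1
```

>>> move_arm --targets "-0.04 0 0 0;-0.04 0 0 0;0 0 0 0"

```text
time_s: 5.87
tcp_pos: [0.6114, 0.0879, 0.125]
ee_rot: [[0.038, -0.999, -0.0], [-0.999, -0.038, -0.0], [0.0, 0.0, -1.0]]
wrist_force: [2.6, -1.1, 1.0]
gripper_width: 0.509
gripper_force: 1.1
```

>>> move_arm --targets "-0.04 0 0 0;-0.04 0 0 0;0 0 0 0"

```text
time_s: 6.12
tcp_pos: [0.6096, 0.0879, 0.1251]
ee_rot: [[0.038, -0.999, 0.0], [-0.999, -0.038, 0.0], [-0.0, -0.0, -1.0]]
wrist_force: [3.7, -1.0, -0.3]
gripper_width: 0.507
gripper_force: 1.5
```

>>> move_arm --targets "-0.04 0 0 0;0 0 0 0"

```text
time_s: 6.28
tcp_pos: [0.6095, 0.088, 0.1252]
ee_rot: [[0.038, -0.999, 0.002], [-0.999, -0.038, 0.0], [-0.0, -0.002, -1.0]]
wrist_force: [4.5, -2.9, 0.5]
gripper_width: 0.506
gripper_force: 2.6
```

>>> move_arm --targets "-0.04 0 0 0;0 0 0 0"

```text
time_s: 6.45
tcp_pos: [0.6094, 0.0881, 0.1253]
ee_rot: [[0.038, -0.999, 0.004], [-0.999, -0.038, 0.001], [-0.0, -0.004, -1.0]]
wrist_force: [7.0, -2.2, -2.1]
gripper_width: 0.509
gripper_force: 3.5
```

>>> move_arm --targets "-0.04 0 0 0;0 0 0 0;0 0 0 0"

```text
time_s: 6.7
tcp_pos: [0.6094, 0.0881, 0.1254]
ee_rot: [[0.038, -0.999, 0.006], [-0.999, -0.038, 0.001], [-0.001, -0.006, -1.0]]
wrist_force: [9.5, -2.5, -3.8]
gripper_width: 0.511
gripper_force: 4.4
```

>>> move_arm --targets "0.3 0 0 0;0.3 0 0 0;0 0 0.6 0;0 0 1 0;0 0 1 0;0 0 1 0"

```text
time_s: 7.2
tcp_pos: [0.6206, 0.088, 0.215]
ee_rot: [[0.038, -0.999, -0.004], [-0.999, -0.038, -0.001], [0.0, 0.004, -1.0]]
wrist_force: [0.7, 0.3, 0.7]
gripper_width: 0.506
gripper_force: 0.0
```

>>> move_arm --targets "-0.2 -1 0 0;-0.2 -1 0 0;-0.2 -1 0 0;-0.2 -1 0 0;-0.2 -1 0 0;-0.2 -1 0 0;-0.2 -1 0 0;-0.2 -1 0 0;-0.2 -1 0 0;-0.2 -1 0 0" --gripper 50

```text
time_s: 8.03
tcp_pos: [0.5705, -0.1627, 0.2144]
ee_rot: [[0.038, -0.999, -0.003], [-0.999, -0.038, 0.001], [-0.001, 0.003, -1.0]]
wrist_force: [-0.2, -0.8, 0.4]
gripper_width: 0.571
gripper_force: 0.0
```

>>> move_arm --targets "-0.2 -1 0 0;-0.2 -1 0 0;-0.2 -1 0 0;-0.2 -1 0 0;-0.2 -1 0 0;-0.2 -1 0 0;-0.2 -0.6 0 0;0 0 0 0;0 0 0 0"

```text
time_s: 8.78
tcp_pos: [0.5359, -0.3272, 0.2141]
ee_rot: [[0.036, -0.999, -0.002], [-0.999, -0.036, 0.002], [-0.002, 0.002, -1.0]]
wrist_force: [0.7, 0.5, 0.2]
gripper_width: 0.578
gripper_force: 0.0
```

```bash
python3 - <<'E'
from station import *
from h import *
a=capture("scene")["image"];b=capture("top")["image"];s=sense();p=s["tcp_pos"];print(p,s["wrist_force"])
print("tcp proj scene",proj("scene",p),"top",proj("top",p))
f=lambda i,k:cv2.convertScaleAbs(cv2.resize(i,None,fx=k,fy=k,interpolation=cv2.INTER_CUBIC),alpha=1.4,beta=25)
cv2.imwrite("pics/k2.png",np.hstack([f(a[160:300,130:260],3.2),f(b[145:257,170:270],4)]))
E
```

```text
[ 0.53661683 -0.32624572  0.21461136] [ 0.73343678  0.06775231 -0.7317212 ]
tcp proj scene [176.20425448 198.2719259 ] top [378.49946588 207.50379304]
```

View pics/k2.png

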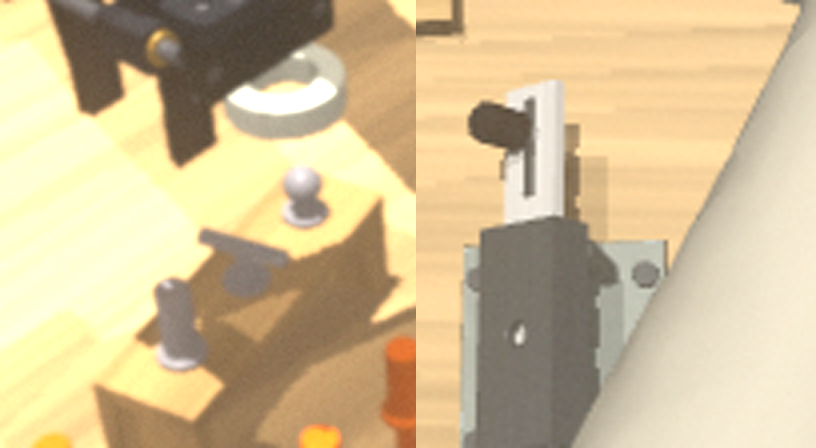

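The fingers are above the plain pin, with tips at crop (98,105) and (190,158) and the pin top at (170,287). The top view shows the bar pushed in and the hole open at crop (518,333).

>>> move_arm --targets "-0.05 -0.05 -1 0;0 0 -1 0;0 0 -1 0;0 0 -0.8 0;0 0 -0.6 0;0 0 -0.5 0;0 0 -0.4 0;0 0 0 0;0 0 0 0"

```text
time_s: 9.63
tcp_pos: [0.5357, -0.3277, 0.0825]
ee_rot: [[0.039, -0.999, -0.001], [-0.999, -0.039, 0.0], [-0.0, 0.001, -1.0]]
wrist_force: [-0.3, 0.2, 0.4]
gripper_width: 0.572
gripper_force: 0.0
```

>>> move_arm --targets "0 0 0 0;0 0 0 0;0 0 0 0;0 0 0 0;0 0 0 0;0 0 0 0" --gripper 10

```text
time_s: 10.13
tcp_pos: [0.5352, -0.3284, 0.0828]
ee_rot: [[0.038, -0.999, -0.0], [-0.999, -0.038, 0.0], [-0.0, 0.0, -1.0]]
wrist_force: [-1.6, -0.0, 1.6]
gripper_width: 0.207
gripper_force: 0.8
```

>>> move_arm --targets "0 0 0 0;0 0 0 0;0 0 0 0"

```text
time_s: 10.38
tcp_pos: [0.5352, -0.3284, 0.0828]
ee_rot: [[0.038, -0.999, -0.0], [-0.999, -0.038, -0.0], [0.0, 0.0, -1.0]]
wrist_force: [-1.6, -0.6, 2.7]
gripper_width: 0.194
gripper_force: 30.0
```

>>> move_arm --targets "0 0 0.4 0;0 0 0.6 0;0 0 1 0;0 0 1 0;0 0 1 0;0 0 1 0;0 0 0 0"

```text
time_s: 10.97
tcp_pos: [0.5384, -0.3299, 0.2143]
ee_rot: [[0.039, -0.999, 0.011], [-0.999, -0.039, -0.006], [0.006, -0.011, -1.0]]
wrist_force: [0.1, 0.2, -1.0]
gripper_width: 0.196
gripper_force: 30.0
```

>>> move_arm --targets "-0.1 1 0 0;-0.1 1 0 0;-0.1 1 0 0;-0.1 1 0 0;-0.1 1 0 0;-0.1 1 0 0;-0.1 1 0 0;-0.1 1 0 0;-0.1 1 0 0;-0.1 1 0 0"

```text
time_s: 11.8
tcp_pos: [0.5099, -0.077, 0.2072]
ee_rot: [[0.038, -0.999, -0.0], [-0.999, -0.038, 0.0], [-0.0, 0.0, -1.0]]
wrist_force: [0.8, 0.4, -1.4]
gripper_width: 0.196
gripper_force: 30.0
```

>>> move_arm --targets "-0.1 1 0 0;-0.1 1 0 0;-0.1 0.8 0 0;0 0.5 0 0;0 0 0 0;0 0 0 0;0 0 0 0;0 0 0 0"

```text
time_s: 12.47
tcp_pos: [0.503, 0.0034, 0.2074]
ee_rot: [[0.037, -0.999, -0.0], [-0.999, -0.037, -0.0], [0.0, 0.0, -1.0]]
wrist_force: [0.3, 0.1, -0.7]
gripper_width: 0.198
gripper_force: 30.0
```

>>> move_arm --targets "0 0 -0.5 0;0 0 -0.5 0;0 0 -0.4 0;0 0.2 0 0;0 0.2 0 0;0 0.2 0 0;0 0 0 0;0 0 0 0"

```text
time_s: 13.13
tcp_pos: [0.5034, 0.0197, 0.1732]
ee_rot: [[0.039, -0.999, 0.001], [-0.999, -0.039, 0.0], [-0.0, -0.001, -1.0]]
wrist_force: [-0.6, 0.5, -1.5]
gripper_width: 0.194
gripper_force: 30.0
```

>>> move_arm --targets "0 0.1 0 0;0 0.1 0 0;0 0.1 0 0;0 0.1 0 0;0 0 0 0"

```text
time_s: 13.55
tcp_pos: [0.503, 0.0296, 0.1726]
ee_rot: [[0.039, -0.999, 0.0], [-0.999, -0.039, -0.0], [0.0, -0.0, -1.0]]
wrist_force: [-0.4, 0.6, -1.3]
gripper_width: 0.197
gripper_force: 30.0
```

>>> move_arm --targets "0 0.1 0 0;0 0.1 0 0;0 0.1 0 0;0 0.1 -0.02 0;0 0 0 0"

```text
time_s: 13.97
tcp_pos: [0.503, 0.0391, 0.1726]
ee_rot: [[0.039, -0.999, 0.0], [-0.999, -0.039, -0.001], [0.001, -0.0, -1.0]]
wrist_force: [-1.0, -3.3, 4.3]
gripper_width: 0.198
gripper_force: 30.0
```

>>> move_arm --targets "0 0.1 -0.01 0;0 0.1 -0.01 0;0 0.1 -0.02 0;0 0.1 -0.02 0;0 0 0 0"

```text
time_s: 14.38
tcp_pos: [0.5031, 0.0498, 0.1707]
ee_rot: [[0.038, -0.999, 0.0], [-0.999, -0.038, 0.0], [-0.0, -0.0, -1.0]]
wrist_force: [-0.9, -2.0, 4.6]
gripper_width: 0.199
gripper_force: 30.0
```

>>> move_arm --targets "0 0.1 -0.02 0;0 0.1 -0.03 0;0 0.1 -0.03 0;0 0.1 -0.03 0;0 0 0 0"

```text
time_s: 14.8
tcp_pos: [0.503, 0.0599, 0.1679]
ee_rot: [[0.038, -0.999, 0.0], [-0.999, -0.038, 0.001], [-0.001, -0.0, -1.0]]
wrist_force: [-2.2, -1.8, 4.5]
gripper_width: 0.198
gripper_force: 30.0
```

>>> move_arm --targets "0 0.1 -0.04 0;0 0.1 -0.04 0;0 0.1 -0.05 0;0 0.1 -0.05 0;0 0 0 0"

```text
time_s: 15.22
tcp_pos: [0.503, 0.0697, 0.1629]
ee_rot: [[0.038, -0.999, -0.0], [-0.999, -0.038, 0.0], [-0.0, 0.0, -1.0]]
wrist_force: [-0.9, -2.0, 2.3]
gripper_width: 0.197
gripper_force: 30.0
```

>>> move_arm --targets "0 0.08 -0.05 0;0 0.08 -0.05 0;0 0 0 0;0 0 0 0"

```text
time_s: 15.55
tcp_pos: [0.503, 0.0733, 0.1608]
ee_rot: [[0.038, -0.999, 0.0], [-0.999, -0.038, 0.0], [-0.0, -0.0, -1.0]]
wrist_force: [-0.7, -1.9, 3.2]
gripper_width: 0.194
gripper_force: 30.0
```

>>> move_arm --targets "0 0.05 -0.03 0;0 0.05 -0.03 0;0 0 0 0;0 0 0 0"

```text
time_s: 15.88
tcp_pos: [0.5029, 0.0757, 0.1593]
ee_rot: [[0.038, -0.999, 0.0], [-0.999, -0.038, 0.0], [-0.0, -0.0, -1.0]]
wrist_force: [-1.2, -1.2, 3.9]
gripper_width: 0.201
gripper_force: 30.0
```

>>> move_arm --targets "0 0.05 -0.03 0;0 0.05 -0.03 0;0 0 0 0;0 0 0 0"

```text
time_s: 16.22
tcp_pos: [0.5029, 0.0783, 0.1576]
ee_rot: [[0.038, -0.999, -0.0], [-0.999, -0.038, 0.0], [-0.0, 0.0, -1.0]]
wrist_force: [-0.9, -1.7, 3.4]
gripper_width: 0.199
gripper_force: 30.0
```

```bash
python3 - <<'E'
from station import *
from h import *
a=capture("scene")["image"];b=capture("top")["image"]
cv2.imwrite("pics/s3.png",a);cv2.imwrite("pics/t3.png",b)
f=lambda i,k:cv2.convertScaleAbs(cv2.resize(i,None,fx=k,fy=k,interpolation=cv2.INTER_CUBIC),alpha=1.6,beta=30)
cv2.imwrite("pics/k3.png",f(a[80:180,270:400],6)[:600,:780])
E
```

```text
(no output)
```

View pics/k3.png

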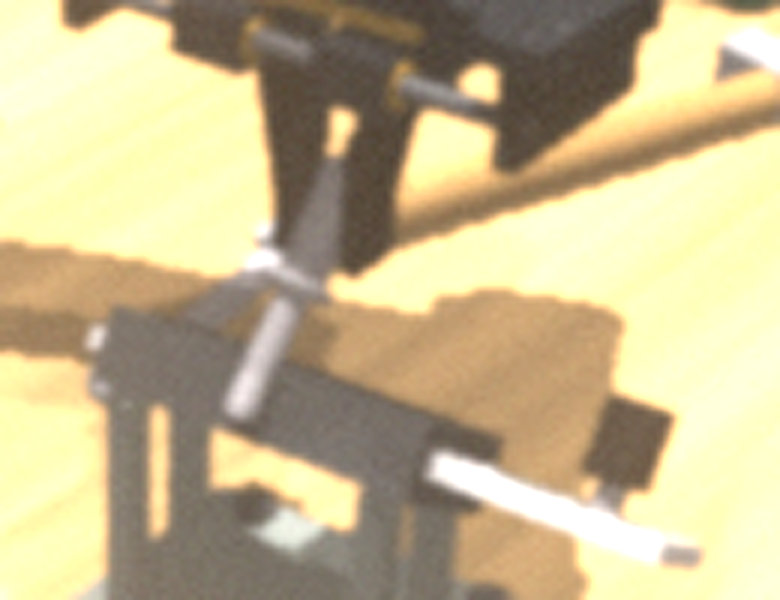

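Scene crop: the pin is gripped and leaning, its tip at crop (240,412), collar at about (285,290) and handle top at about (337,165), with the shank lying along the sleeve's side face. Next I measure its lean.

```bash
python3 - <<'E'
from h import *
np.set_printoptions(precision=4,suppress=True)
n=np.array([np.cos(np.radians(2.2)),np.sin(np.radians(2.2)),0]);G=np.array([.5029,.0783,.1766])
def P(u,v):
    o,d=ray("scene",(270+(u+.5)/6-.5,80+(v+.5)/6-.5));return o+d*(n@(G-o))/(n@d)
a,b,c=P(241,412),P(286,293),P(335,165)
for p,q in((a,b),(b,c),(a,c)):
    d=q-p;print(p,q,"len",np.linalg.norm(d)*1000,"lean",np.degrees(np.arctan2(-d[0]*.038+d[1],d[2])))
print("knob lean check")
# expected projection of tip for lean angles
for th in(28,32,36,40):
    u=np.array([-.038*np.sin(np.radians(th)),np.sin(np.radians(th)),np.cos(np.radians(th))]);
    print(th,[ (proj("scene",G+k*u)-[270,80])*6 for k in(-.0775,-.0315,.0145)])
E
```

```text
[0.5048 0.0288 0.1178] [0.5039 0.0527 0.1521] len 41.89337921190111 lean 34.90528539736172
[0.5039 0.0527 0.1521] [0.5029 0.0785 0.1885] len 44.52930399624895 lean 35.39118098648516
[0.5048 0.0288 0.1178] [0.5029 0.0785 0.1885] len 86.42190738613594 lean 35.155643935455096
knob lean check
28 [array([260.416 , 417.5923]), array([301.6966, 286.6445]), array([343.9774, 152.5237])]
32 [array([252.5852, 416.558 ]), array([298.5603, 285.9787]), array([345.3984, 152.948 ])]
36 [array([245.0587, 414.4475]), array([295.5674, 284.8699]), array([346.7445, 153.5776])]
40 [array([237.8762, 411.2558]), array([292.7331, 283.3209]), array([348.0091, 154.4089])]
```

>>> move_arm --targets "0 -0.1 0.06 0;0 0.2 0.32 0;0 0.2 0.32 0;0 0.2 0.31 0;0 0.2 -0.12 0;0 0.3 -0.18 0;0 0.3 -0.18 0;-0.05 0.3 -0.18 0;0 0.2 -0.12 0;0 0 0 0"

```text
time_s: 17.15
tcp_pos: [0.501, 0.124, 0.1621]
ee_rot: [[0.039, -0.999, -0.002], [-0.999, -0.039, -0.001], [0.001, 0.002, -1.0]]
wrist_force: [-0.2, -0.6, -0.5]
gripper_width: 0.196
gripper_force: 30.0
```

>>> move_arm --targets "0 0 0 0;0 0 0 0;0 0 0 0"

```text
time_s: 17.4
tcp_pos: [0.5018, 0.123, 0.1637]
ee_rot: [[0.038, -0.999, 0.0], [-0.999, -0.038, 0.0], [-0.0, -0.0, -1.0]]
wrist_force: [0.6, 0.6, -0.6]
gripper_width: 0.196
gripper_force: 30.0
```

```bash
python3 - <<'E'
from station import *
from h import *
a=capture("scene")["image"];b=capture("top")["image"]
f=lambda i,k:cv2.convertScaleAbs(cv2.resize(i,None,fx=k,fy=k,interpolation=cv2.INTER_CUBIC),alpha=1.6,beta=30)
cv2.imwrite("pics/k4.png",np.hstack([f(a[80:180,280:360],5),f(b[180:280,160:240],5)]))
E
```

```text
(no output)
```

View pics/k4.png

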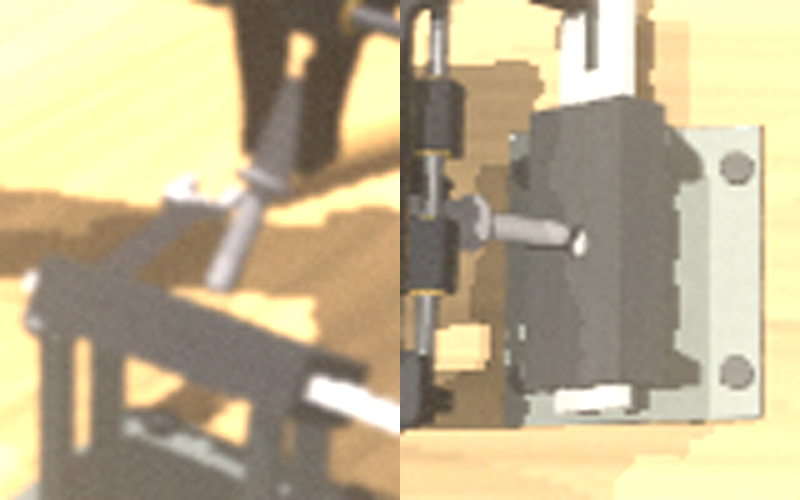

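The scene crop shows the pin leaning clear above the sleeve. The top crop has the tip at (563,234) and the hole's mouth centred at about (575,241), so the tip is still short of the hole. I'll work out the shift.

```bash
python3 - <<'E'
from h import *
np.set_printoptions(precision=4,suppress=True)
q=lambda u,v:(160+(u-400+.5)/5-.5,180+(v+.5)/5-.5)
t=plane("top",q(563,234),.119);h=plane("top",q(575,241),.115);print(t,h,h-t)
G=np.array([.5018,.123,.1827])
for th in(32,35):
  for ya in(0,2.2,5):
    s,c=np.sin(np.radians(th)),np.cos(np.radians(th));w=np.radians(ya)
    u=np.array([-np.sin(w)*s,np.cos(w)*s,c]);a=proj("top",G-.0775*u);b=proj("top",G-.0355*u)
    print(th,ya,(a-[160,180])*5+[400,0],(b-[160,180])*5+[400,0])
E
```

```text
[0.5041 0.0751 0.119 ] [0.5016 0.0704 0.115 ] [-0.0025 -0.0047 -0.004 ]
32 0 [546.7597 237.4211] [475.6029 224.1622]
32 2.2 [546.9411 233.9883] [475.7006 222.5313]
32 5 [546.9804 229.6265] [475.7339 220.4582]
35 0 [552.8999 236.8406] [478.4351 223.8708]
35 2.2 [553.0945 233.116 ] [478.5404 222.1034]
35 5 [553.1343 228.3838] [478.5759 219.857 ]
```

>>> move_arm --targets "-0.05 -0.09 0 0;-0.05 -0.09 0 0;0 -0.05 -0.08 0;0 -0.05 -0.08 0;0 -0.05 -0.08 0;0 -0.05 -0.08 0;0 0 0 0"

```text
time_s: 18.08
tcp_pos: [0.5007, 0.1158, 0.1577]
ee_rot: [[0.038, -0.999, 0.005], [-0.999, -0.038, 0.004], [-0.004, -0.005, -1.0]]
wrist_force: [-3.8, 6.3, 9.7]
gripper_width: 0.194
gripper_force: 30.1
```

>>> move_arm --targets "-0.04 0 0 0;-0.04 0 0 0;0 0 0 0"

```text
time_s: 18.33
tcp_pos: [0.4995, 0.1157, 0.1579]
ee_rot: [[0.039, -0.999, 0.007], [-0.999, -0.039, 0.004], [-0.004, -0.007, -1.0]]
wrist_force: [-1.5, 5.6, 6.5]
gripper_width: 0.198
gripper_force: 30.0
```

>>> move_arm --targets "0 -0.034 0.021 0;0 -0.034 0.021 0;0 0 0 0"

```text
time_s: 18.58
tcp_pos: [0.4997, 0.1146, 0.1589]
ee_rot: [[0.039, -0.999, 0.007], [-0.999, -0.039, 0.005], [-0.005, -0.007, -1.0]]
wrist_force: [-1.0, 6.6, 6.5]
gripper_width: 0.197
gripper_force: 30.0
```

>>> move_arm --targets "0 -0.034 0.021 0;0 -0.034 0.021 0;0 0 0 0"

```text
time_s: 18.83
tcp_pos: [0.4998, 0.1134, 0.1599]
ee_rot: [[0.039, -0.999, 0.008], [-0.999, -0.039, 0.006], [-0.006, -0.008, -1.0]]
wrist_force: [-1.8, 8.3, 6.7]
gripper_width: 0.197
gripper_force: 30.0
```

>>> move_arm --targets "0 0.05 0.08 0;0 0.05 0.08 0;0 0 0 0;0 0 0 0"

```text
time_s: 19.17
tcp_pos: [0.4968, 0.1123, 0.1613]
ee_rot: [[0.038, -0.999, -0.001], [-0.999, -0.038, -0.001], [0.001, 0.001, -1.0]]
wrist_force: [1.3, -0.2, -1.6]
gripper_width: 0.195
gripper_force: 30.0
```

```bash
python3 - <<'E'
from station import *
from h import *
b=capture("top")["image"];cv2.imwrite("pics/t5.png",b);print(sense()["tcp_pos"],sense()["wrist_force"])
g=cv2.cvtColor(b,cv2.COLOR_BGR2GRAY);print(list(range(174,200)))
for r in range(220,236):print(r,g[r,174:200])
E
```

```text
[0.49686549 0.11233167 0.16123468] [ 0.08473327  0.26395566 -1.13023554]
[174, 175, 176, 177, 178, 179, 180, 181, 182, 183, 184, 185, 186, 187, 188, 189, 190, 191, 192, 193, 194, 195, 196, 197, 198, 199]
220 [32 60 88 88 89 84 63 61 51 53 51 45 38 58 55 57 58 56 56 58 59 59 64 65
 66 66]
221 [40 88 86 88 74 70 59 60 53 50 51 42 40 56 56 55 56 55 57 60 57 66 63 65
 65 66]
222 [ 51  71  75  63  58  66 100  89  56  50  52  47  57  57  56  56  53  55
  56  60  56  57  62  66  67  64]
223 [ 54  55  53  54  56  64 100 103  86  50  54  55  54  55  57  55  55  54
  57  57  59  59  63  66  65  66]
224 [ 56  56  54  55  53  57  80 100  96  54  53  53  56  55  55  57  56  57
  57  58  57  57  58  67  66  67]
225 [ 54  56  58  57  54  62  93 101  98  62  75  66  63  56  55  56  55  52
  57  57  54  49  54  65  64  63]
226 [ 37  42  56  55  58  64  97 100 100  69  97  97  93  91  87  88  83  74
  69  63  49  58  93  65  65  67]
227 [ 34  29  31  44  58  65  97 104 101  70 101 102 102 100 100 100 100  97
  96  94  90  99 105  73  66  65]
228 [ 27  29  29  47  59  63  91 105  97  64  99 100 101 103 102 102 103 101
 100 103 112 110 110 103  79  66]
229 [ 28  29  31  43  58  65  98 102  82  83  89  89  91  93  95  95  96  99
  99 102 113 113 113 109  91  66]
230 [ 35  29  32  50  57  56  59  55  51  58  61  65  72  78  83  82  83  90
  91  94  97 104 105  99  71  65]
231 [33 29 31 51 57 58 57 54 52 51 51 38 38 38 41 42 49 56 62 69 80 88 90 66
 63 65]
232 [33 32 35 56 56 59 70 58 52 50 51 42 39 42 57 54 57 56 57 55 56 58 64 66
 67 69]
233 [33 31 39 73 86 87 83 59 51 47 51 41 58 58 57 57 57 56 59 58 54 60 64 65
 66 64]
234 [32 29 38 71 83 64 63 58 52 53 51 40 54 57 57 55 55 56 56 58 57 57 65 65
 65 65]
235 [34 33 40 67 60 63 60 58 52 51 50 44 50 56 57 55 55 57 55 57 58 57 64 63
 65 67]
```

>>> move_arm --targets "0.06 0.08 0 0;0.05 0.08 0 0;0 0 0 0;0 0 0 0"

```text
time_s: 19.55
tcp_pos: [0.4999, 0.1168, 0.1614]
ee_rot: [[0.038, -0.999, -0.0], [-0.999, -0.038, -0.0], [0.0, 0.0, -1.0]]
wrist_force: [-0.2, -0.8, -1.9]
gripper_width: 0.194
gripper_force: 30.0
```

```bash
python3 - <<'E'
from station import *
from h import *
b=capture("top")["image"];cv2.imwrite("pics/t6.png",b);print(sense()["tcp_pos"],sense()["wrist_force"])
g=cv2.cvtColor(b,cv2.COLOR_BGR2GRAY);print(list(range(188,202)))
for r in range(222,235):print(r,g[r,188:202])
E
```

```text
[0.49987701 0.11670017 0.16147308] [ 0.3910253  -0.17706097 -0.14459312]
[188, 189, 190, 191, 192, 193, 194, 195, 196, 197, 198, 199, 200, 201]
222 [56 57 57 56 57 58 56 64 64 66 67 67 67 66]
223 [56 56 57 59 56 59 61 65 63 66 66 65 64 67]
224 [59 56 55 57 55 58 60 63 64 65 65 67 66 68]
225 [91 89 88 84 89 74 61 57 57 65 68 66 66 68]
226 [102 101 101  99  99 106 102  97  84  65  64  64  67  66]
227 [103 101 103 104 105 112 112 109  95  69  65  67  66  66]
228 [ 92  95  95  95  99 108 110 108  95  70  67  65  65  65]
229 [ 75  82  86  84  90  97 101  96  80  68  65  65  64  66]
230 [38 41 41 41 50 51 50 71 72 64 65 66 66 65]
231 [58 56 57 56 57 56 49 71 58 67 66 69 66 68]
232 [57 56 56 55 55 56 55 65 63 65 65 66 66 65]
233 [59 55 58 56 57 57 56 65 65 64 67 64 65 66]
234 [55 55 55 56 56 57 59 66 63 67 67 66 67 67]
```

>>> move_arm --targets "0 -0.04 -0.07 0;0 -0.04 -0.07 0;0 0 0 0"

```text
time_s: 19.85
tcp_pos: [0.5004, 0.1153, 0.1586]
ee_rot: [[0.038, -0.999, 0.001], [-0.999, -0.038, 0.001], [-0.001, -0.001, -1.0]]
wrist_force: [-1.4, 1.6, 1.5]
gripper_width: 0.196
gripper_force: 30.0
```

>>> move_arm --targets "0 -0.04 -0.07 0;0 0 0 0"

```text
time_s: 20.02
tcp_pos: [0.501, 0.1155, 0.1581]
ee_rot: [[0.038, -0.999, 0.003], [-0.999, -0.038, 0.003], [-0.003, -0.004, -1.0]]
wrist_force: [-3.2, 7.4, 8.0]
gripper_width: 0.194
gripper_force: 30.1
```

>>> move_arm --targets "0 0.05 0.08 0;-0.02 0.06 0.04 0;-0.02 0.05 -0.02 0;0 0 0 0;0 0 0 0"

```text
time_s: 20.43
tcp_pos: [0.4985, 0.1174, 0.1583]
ee_rot: [[0.038, -0.999, -0.001], [-0.999, -0.038, -0.001], [0.001, 0.001, -1.0]]
wrist_force: [-0.2, -0.2, -1.5]
gripper_width: 0.198
gripper_force: 30.0
```

>>> move_arm --targets "0 -0.04 -0.07 0;0 -0.04 -0.07 0;0 0 0 0"

```text
time_s: 20.68
tcp_pos: [0.4998, 0.1171, 0.1566]
ee_rot: [[0.038, -0.999, 0.003], [-0.999, -0.038, 0.003], [-0.003, -0.003, -1.0]]
wrist_force: [-3.2, 4.8, 5.8]
gripper_width: 0.2
gripper_force: 30.1
```

>>> move_arm --targets "0 -0.04 -0.07 0;0 0 0 0"

```text
time_s: 20.85
tcp_pos: [0.5005, 0.1173, 0.156]
ee_rot: [[0.038, -0.999, 0.005], [-0.999, -0.038, 0.005], [-0.005, -0.005, -1.0]]
wrist_force: [-5.3, 8.6, 10.7]
gripper_width: 0.197
gripper_force: 30.3
```

```bash
python3 - <<'E'
from station import *
from h import *
b=capture("top")["image"];cv2.imwrite("pics/t7.png",b)
a=capture("scene")["image"]
g=cv2.cvtColor(b,cv2.COLOR_BGR2GRAY);print(list(range(186,202)))
for r in range(222,235):print(r,g[r,186:202])
f=lambda i,k:cv2.convertScaleAbs(cv2.resize(i,None,fx=k,fy=k,interpolation=cv2.INTER_NEAREST),alpha=1.8,beta=20)
cv2.imwrite("pics/k7.png",np.hstack([f(b[210:245,175:210],11)[:385],f(a[100:177,300:377],5)]))
E
```

```text
[186, 187, 188, 189, 190, 191, 192, 193, 194, 195, 196, 197, 198, 199, 200, 201]
222 [54 57 57 55 55 55 57 57 58 64 63 65 66 66 66 65]
223 [56 56 55 56 56 54 56 59 60 64 65 67 67 66 67 68]
224 [56 55 57 55 55 56 57 57 60 64 63 65 65 65 67 66]
225 [89 91 83 74 66 60 58 59 53 53 59 64 65 64 64 69]
226 [102 101 101  97  96  93  90  92  93  80  78  63  66  66  67  66]
227 [103 102 102 104 103 102 103 112 111 109  97  68  67  67  67  67]
228 [ 94  96  97  99  98 101 104 114 115 116 106  73  65  66  65  66]
229 [ 81  82  86  87  92  96  97 105 106 107 101  74  65  65  64  66]
230 [41 44 46 56 62 67 81 87 91 88 77 64 65 65 64 68]
231 [53 37 36 37 39 41 49 43 45 53 61 66 64 65 65 67]
232 [55 54 55 54 57 59 56 57 56 65 64 65 65 66 66 66]
233 [57 57 56 55 56 55 56 58 57 66 64 65 65 67 67 66]
234 [53 58 57 57 56 55 57 58 59 65 65 66 65 66 64 65]
```

View pics/k7.png

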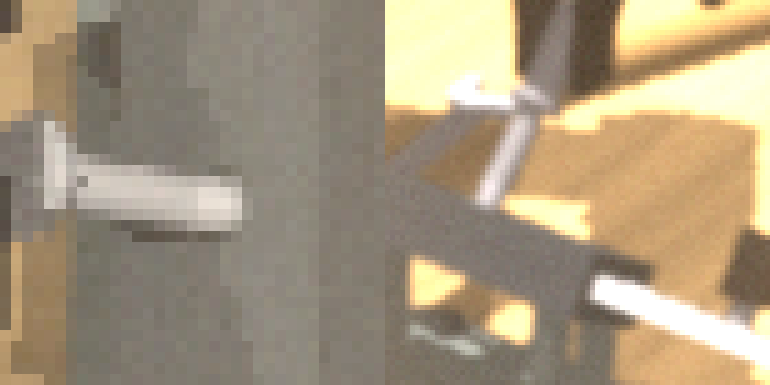

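>>> move_arm --targets "0 0.06 0.1 0;0 0.08 0 0;0 0.06 0 0;0 0 0 0;0 0 0 0"

```text
time_s: 21.37
tcp_pos: [0.4986, 0.1194, 0.1555]
ee_rot: [[0.038, -0.999, -0.001], [-0.999, -0.038, -0.001], [0.001, 0.001, -1.0]]
wrist_force: [-0.4, 1.0, -1.6]
gripper_width: 0.194
gripper_force: 30.0
```

>>> move_arm --targets "0 -0.04 -0.07 0;0 -0.04 -0.07 0;0 0 0 0"

```text
time_s: 21.62
tcp_pos: [0.4987, 0.1173, 0.152]
ee_rot: [[0.038, -0.999, -0.001], [-0.999, -0.038, -0.001], [0.001, 0.001, -1.0]]
wrist_force: [0.6, -0.2, -0.6]
gripper_width: 0.198
gripper_force: 30.0
```

>>> move_arm --targets "0 -0.04 -0.07 0;0 0 0 0"

```text
time_s: 21.78
tcp_pos: [0.4988, 0.1165, 0.1505]
ee_rot: [[0.038, -0.999, -0.001], [-0.999, -0.038, -0.0], [0.0, 0.001, -1.0]]
wrist_force: [-0.2, 0.4, -1.2]
gripper_width: 0.195
gripper_force: 30.0
```

>>> move_arm --targets "0 -0.053 -0.085 0;0 -0.053 -0.085 0;0 0 0 0"

```text
time_s: 22.03
tcp_pos: [0.4989, 0.1137, 0.1463]
ee_rot: [[0.038, -0.999, -0.0], [-0.999, -0.038, -0.0], [0.0, 0.0, -1.0]]
wrist_force: [0.3, -0.4, -0.6]
gripper_width: 0.197
gripper_force: 30.0
```

>>> move_arm --targets "0 -0.053 -0.085 0;0 -0.053 -0.085 0;0 0 0 0"

```text
time_s: 22.28
tcp_pos: [0.4991, 0.1111, 0.1422]
ee_rot: [[0.038, -0.999, 0.0], [-0.999, -0.038, -0.0], [0.0, -0.0, -1.0]]
wrist_force: [1.8, -1.6, -1.7]
gripper_width: 0.197
gripper_force: 30.0
```

>>> move_arm --targets "0 -0.053 -0.085 0;0 -0.053 -0.085 0;0 0 0 0"

```text
time_s: 22.53
tcp_pos: [0.4993, 0.1084, 0.1381]
ee_rot: [[0.038, -0.999, 0.001], [-0.999, -0.038, -0.0], [0.0, -0.001, -1.0]]
wrist_force: [2.4, -3.2, -0.6]
gripper_width: 0.196
gripper_force: 30.0
```

>>> move_arm --targets "0 -0.053 -0.085 0;0 -0.053 -0.085 0;0 0 0 0"

```text
time_s: 22.78
tcp_pos: [0.5002, 0.1067, 0.1353]
ee_rot: [[0.039, -0.999, 0.003], [-0.999, -0.039, 0.001], [-0.001, -0.003, -1.0]]
wrist_force: [0.7, 0.1, 6.9]
gripper_width: 0.197
gripper_force: 29.9
```

>>> move_arm --targets "0.04 -0.04 0.02 0;0.02 0 0 0;0 0 0 0"

```text
time_s: 23.03
tcp_pos: [0.5007, 0.1057, 0.1354]
ee_rot: [[0.038, -0.999, 0.001], [-0.999, -0.038, 0.001], [-0.001, -0.001, -1.0]]
wrist_force: [-0.6, 1.1, 7.1]
gripper_width: 0.195
gripper_force: 29.9
```

>>> move_arm --targets "0 -0.053 -0.085 0;0 0 0 0"

```text
time_s: 23.2
tcp_pos: [0.501, 0.1048, 0.134]
ee_rot: [[0.038, -0.999, 0.002], [-0.999, -0.038, 0.002], [-0.002, -0.002, -1.0]]
wrist_force: [-2.4, 1.6, 10.2]
gripper_width: 0.198
gripper_force: 30.0
```

>>> move_arm --targets "0 -0.07 -0.085 0;0 0 0 0"

```text
time_s: 23.37
tcp_pos: [0.5014, 0.1036, 0.1329]
ee_rot: [[0.038, -0.999, 0.003], [-0.999, -0.038, 0.003], [-0.003, -0.004, -1.0]]
wrist_force: [-5.2, 3.6, 13.9]
gripper_width: 0.197
gripper_force: 30.0
```

>>> move_arm --targets "0 -0.053 -0.085 0;0 0 0 0"

```text
time_s: 23.53
tcp_pos: [0.5018, 0.1032, 0.1322]
ee_rot: [[0.038, -0.999, 0.005], [-0.999, -0.038, 0.004], [-0.004, -0.005, -1.0]]
wrist_force: [-8.6, 7.7, 22.0]
gripper_width: 0.193
gripper_force: 30.1
```

>>> move_arm --targets "0 0.053 0.085 0;0 0.053 0.085 0;0 0.053 0.085 0;0 0 0 0"

```text
time_s: 23.87
tcp_pos: [0.4998, 0.1037, 0.1338]
ee_rot: [[0.038, -0.999, -0.002], [-0.999, -0.038, -0.002], [0.002, 0.002, -1.0]]
wrist_force: [1.5, -4.2, 0.8]
gripper_width: 0.199
gripper_force: 30.0
```

>>> move_arm --targets "0 0 0 0;0 0 0 0"

```text
time_s: 24.03
tcp_pos: [0.4998, 0.1039, 0.1338]
ee_rot: [[0.038, -0.999, -0.002], [-0.999, -0.038, -0.001], [0.001, 0.002, -1.0]]
wrist_force: [0.6, -4.6, -0.8]
gripper_width: 0.198
gripper_force: 30.0
```

```bash
python3 - <<'E'
from station import *
from h import *
b=capture("top")["image"];a=capture("scene")["image"];cv2.imwrite("pics/t8.png",b);cv2.imwrite("pics/s8.png",a);s=sense();print(s["tcp_pos"],s["wrist_force"],s["moment"])
g=cv2.cvtColor(b,cv2.COLOR_BGR2GRAY);print(list(range(176,200)))
for r in range(220,234):print(r,*g[r,176:200])
E
```

```text
[0.49977816 0.10389401 0.13379546] [ 0.20954495 -4.49833166 -1.56952285] [-1.43237838 -0.47835502  0.12399681]
[176, 177, 178, 179, 180, 181, 182, 183, 184, 185, 186, 187, 188, 189, 190, 191, 192, 193, 194, 195, 196, 197, 198, 199]
220 25 29 39 70 87 58 30 44 51 44 37 35 38 37 35 39 57 56 57 56 54 57 60 65
221 27 29 40 71 86 59 35 49 48 43 38 38 38 41 56 58 57 56 57 55 56 57 60 67
222 42 39 41 73 85 57 49 51 49 52 63 57 52 54 54 57 55 57 57 57 57 59 59 66
223 55 53 46 74 74 58 54 52 52 57 57 66 99 58 56 53 55 56 56 58 56 59 57 65
224 54 53 48 77 71 56 50 55 56 56 56 64 101 91 44 55 54 59 59 56 55 56 57 66
225 56 58 61 80 69 55 53 56 56 56 62 96 102 104 58 45 55 58 54 49 51 54 58 65
226 54 54 51 64 66 55 49 58 57 54 64 100 100 106 75 88 88 83 70 68 61 56 59 64
227 39 44 44 46 45 42 37 32 44 58 65 102 100 108 78 101 100 99 97 95 92 60 58 65
228 44 47 44 46 41 43 41 28 33 45 66 97 98 100 72 104 104 104 102 102 98 58 58 64
229 43 43 43 46 44 46 41 29 34 47 64 97 102 93 66 93 95 95 98 99 96 58 59 64
230 34 46 46 47 44 46 39 32 32 45 58 58 61 82 74 78 81 83 85 87 78 57 60 65
231 34 45 44 45 45 45 40 33 32 44 57 58 55 39 37 38 47 42 51 54 53 57 56 65
232 32 45 43 44 42 48 39 29 35 52 59 55 45 38 40 55 55 58 55 58 55 59 59 65
233 45 45 46 46 45 44 37 27 34 42 46 41 37 36 37 39 57 56 58 57 56 59 59 59
```

>>> move_arm --targets "0 -0.05 0.03 0;0 -0.04 0.02 0;0 0 0 0;0 0 0 0"

```text
time_s: 24.47
tcp_pos: [0.5002, 0.1031, 0.1353]
ee_rot: [[0.038, -0.999, -0.0], [-0.999, -0.038, 0.001], [-0.001, 0.0, -1.0]]
wrist_force: [-0.5, 1.2, -2.6]
gripper_width: 0.196
gripper_force: 30.0
```

>>> move_arm --targets "0 -0.053 -0.085 0;0 -0.053 -0.085 0;0 0 0 0"

```text
time_s: 24.72
tcp_pos: [0.5007, 0.1002, 0.1314]
ee_rot: [[0.038, -0.999, 0.001], [-0.999, -0.038, 0.001], [-0.001, -0.001, -1.0]]
wrist_force: [0.2, 2.4, -1.2]
gripper_width: 0.2
gripper_force: 30.0
```

>>> move_arm --targets "0 -0.04 -0.085 0;0 -0.05 -0.085 0;0 0 0 0"

```text
time_s: 24.97
tcp_pos: [0.5007, 0.0974, 0.1273]
ee_rot: [[0.038, -0.999, 0.001], [-0.999, -0.038, -0.0], [0.0, -0.001, -1.0]]
wrist_force: [0.3, 0.5, 1.2]
gripper_width: 0.197
gripper_force: 30.0
```

>>> move_arm --targets "0 -0.05 -0.085 0;0 0 0 0"

```text
time_s: 25.13
tcp_pos: [0.5008, 0.096, 0.1252]
ee_rot: [[0.038, -0.999, 0.001], [-0.999, -0.038, -0.0], [0.0, -0.001, -1.0]]
wrist_force: [0.4, 0.9, 2.6]
gripper_width: 0.193
gripper_force: 29.9
```

>>> move_arm --targets "0 -0.053 -0.085 0;0 -0.053 -0.085 0;0 0 0 0"

```text
time_s: 25.38
tcp_pos: [0.5009, 0.0933, 0.1215]
ee_rot: [[0.038, -0.999, 0.001], [-0.999, -0.038, -0.0], [0.0, -0.001, -1.0]]
wrist_force: [-1.0, -0.0, 4.1]
gripper_width: 0.192
gripper_force: 29.9
```

>>> move_arm --targets "0 -0.053 -0.085 0;0 0 0 0"

```text
time_s: 25.55
tcp_pos: [0.5011, 0.0926, 0.1207]
ee_rot: [[0.039, -0.999, 0.002], [-0.999, -0.039, 0.0], [-0.0, -0.002, -1.0]]
wrist_force: [-4.5, 4.9, 13.2]
gripper_width: 0.193
gripper_force: 29.9
```

```bash
python3 - <<'E'
from station import *
from h import *
b=capture("top")["image"];a=capture("scene")["image"];cv2.imwrite("pics/t9.png",b);cv2.imwrite("pics/s9.png",a)
g=cv2.cvtColor(b,cv2.COLOR_BGR2GRAY);print(list(range(178,200)))
for r in range(221,234):print(r,*g[r,178:200])
E
```

```text
[178, 179, 180, 181, 182, 183, 184, 185, 186, 187, 188, 189, 190, 191, 192, 193, 194, 195, 196, 197, 198, 199]
221 29 26 26 26 30 30 28 34 53 100 60 39 37 37 40 38 40 55 56 58 57 56
222 26 27 27 25 27 34 30 33 54 99 62 39 37 37 43 47 44 55 55 57 58 58
223 21 25 24 28 33 49 51 47 68 97 62 40 45 53 59 65 94 67 57 57 56 58
224 24 24 23 24 35 49 55 49 71 101 62 51 57 54 58 66 97 91 55 57 56 58
225 26 27 28 28 31 50 56 52 70 101 60 50 56 56 57 65 100 104 65 56 57 57
226 24 24 28 28 35 48 57 50 71 98 60 47 58 56 57 63 92 108 96 57 59 58
227 23 25 28 34 28 43 52 46 49 47 52 48 45 59 57 63 94 105 98 58 57 57
228 30 33 45 41 29 35 46 45 47 44 46 45 32 32 47 64 96 106 99 59 59 57
229 30 30 45 36 29 34 46 47 46 44 47 44 35 34 39 64 101 106 80 56 55 59
230 32 44 45 40 29 41 46 44 47 46 46 43 35 32 38 65 96 92 59 54 56 56
231 45 43 45 37 29 41 47 47 46 47 45 45 37 31 48 59 58 55 42 54 56 57
232 43 44 43 38 31 47 45 46 45 46 45 43 33 36 47 59 55 41 43 58 56 57
233 46 46 44 33 34 48 47 47 48 45 45 43 33 34 43 46 46 42 41 57 58 57
```

```bash
python3 - <<'E'
from h import *
np.set_printoptions(precision=1,suppress=True)
w=np.radians(2.2);c,s=np.cos(np.radians(32)),np.sin(np.radians(32))
ly=np.array([-np.sin(w),np.cos(w),0]);k=np.array([0,0,1.]);xs=-c*ly+s*k;zs=s*ly+c*k
H=np.array([.5016,.0704,.115])
for gap in(0,.004,.008,.012):
    o=H+gap*zs;print(gap,"top: under-edge",proj("top",o+.013*xs),"upper-edge",proj("top",o+.013*xs+.004*zs),"scene",proj("scene",o+.004*zs),proj("scene",o+.046*zs))
g=cv2.cvtColor(cv2.imread("pics/s9.png"),cv2.COLOR_BGR2GRAY);print(list(range(300,336,1)))
for r in range(112,150):print(r,*g[r,304:336])
E
```

```text
0 top: under-edge [198.7 227.3] upper-edge [197.4 227.1] scene [321.6 138.8] [328.5 119.3]
0.004 top: under-edge [197.4 227.1] upper-edge [196.1 226.9] scene [322.2 137. ] [329.2 117.4]
0.008 top: under-edge [196.1 226.9] upper-edge [194.8 226.6] scene [322.9 135.1] [329.9 115.5]
0.012 top: under-edge [194.8 226.6] upper-edge [193.5 226.4] scene [323.6 133.3] [330.5 113.6]
[300, 301, 302, 303, 304, 305, 306, 307, 308, 309, 310, 311, 312, 313, 314, 315, 316, 317, 318, 319, 320, 321, 322, 323, 324, 325, 326, 327, 328, 329, 330, 331, 332, 333, 334, 335]
112 172 168 166 163 163 162 159 162 160 161 164 156 117 58 29 26 27 27 25 26 25 25 30 46 58 56 40 32 32 30 30 32
113 167 167 163 164 162 157 160 162 162 164 163 157 124 62 33 27 27 26 26 29 29 28 35 65 87 83 58 40 33 29 31 30
114 167 163 160 161 162 161 164 163 165 166 166 153 119 61 34 30 31 30 30 29 27 32 36 71 106 103 76 46 31 29 29 29
115 164 163 160 161 163 166 165 167 166 167 165 153 122 66 36 28 27 25 29 30 28 28 42 79 116 111 74 46 28 29 25 32
116 163 159 162 164 164 165 165 164 168 170 164 154 123 73 36 29 29 27 30 29 29 28 42 8
[... 2740 characters left out ...]
 60 57 56 58 56 56 57 56 58 57 59 57 56 56 56 58 55 56 55 59 51 52 52 54 58 68 82 86 84 88 89 88
144 57 58 57 56 57 58 57 58 55 56 57 57 55 55 58 57 54 55 56 55 56 57 51 50 51 58 76 86 81 92 105 104
145 58 60 56 55 54 56 57 57 56 55 55 56 53 57 57 55 56 54 57 56 57 58 54 53 55 58 60 60 64 94 118 115
146 59 59 57 57 59 55 59 55 58 57 57 55 56 53 56 57 53 56 55 56 56 55 55 57 57 57 54 55 57 66 77 77
147 58 58 57 57 58 55 56 54 55 55 52 54 53 54 57 57 57 56 55 56 53 55 54 56 56 56 56 57 57 55 53 55
148 57 58 58 57 56 56 57 57 56 56 56 56 57 54 56 55 53 57 55 56 57 54 54 55 54 57 56 54 56 52 55 53
149 59 56 55 58 57 57 54 59 53 56 55 56 55 56 54 55 57 56 55 54 54 55 57 53 56 56 55 54 56 57 56 55
```

>>> move_arm --targets "0 0.053 0.085 0;0 0 0 0;0 0 0 0"

```text
time_s: 25.9
tcp_pos: [0.5005, 0.0931, 0.121]
ee_rot: [[0.038, -0.999, -0.0], [-0.999, -0.038, -0.001], [0.001, 0.0, -1.0]]
wrist_force: [-0.7, -1.6, 5.5]
gripper_width: 0.195
gripper_force: 29.9
```

>>> move_arm --targets "0 -0.05 0.03 0;0 0 0 0;0 -0.053 -0.085 0;0 0 0 0"

```text
time_s: 26.23
tcp_pos: [0.5008, 0.0923, 0.1209]
ee_rot: [[0.038, -0.999, 0.001], [-0.999, -0.038, 0.002], [-0.002, -0.001, -1.0]]
wrist_force: [-5.0, 4.5, 11.8]
gripper_width: 0.195
gripper_force: 30.0
```

>>> move_arm --targets "0 -0.053 -0.085 0;0 0 0 0"

```text
time_s: 26.4
tcp_pos: [0.5012, 0.0921, 0.1206]
ee_rot: [[0.039, -0.999, 0.003], [-0.999, -0.039, 0.003], [-0.003, -0.003, -1.0]]
wrist_force: [-10.0, 8.8, 22.8]
gripper_width: 0.198
gripper_force: 29.9
```

>>> move_arm --targets "0 0.08 0.13 0;0 0 0 0;0 0 0 0"

```text
time_s: 26.65
tcp_pos: [0.5008, 0.0924, 0.1209]
ee_rot: [[0.038, -0.999, 0.001], [-0.999, -0.038, 0.001], [-0.001, -0.001, -1.0]]
wrist_force: [-2.6, 3.6, 6.7]
gripper_width: 0.197
gripper_force: 29.8
```

>>> move_arm --targets "0 0 0 0;0 0 0 0;0 0 0 0;0 0 0 0;0 0 0 0;0 0 0 0" --gripper 40

```text
time_s: 27.15
tcp_pos: [0.5002, 0.0915, 0.1201]
ee_rot: [[0.038, -0.999, -0.001], [-0.999, -0.038, -0.0], [0.0, 0.001, -1.0]]
wrist_force: [0.1, -0.3, -0.2]
gripper_width: 0.448
gripper_force: 0.0
```

```bash
python3 - <<'E'
from station import *
from h import *
b=capture("top")["image"];a=capture("scene")["image"];cv2.imwrite("pics/t10.png",b);cv2.imwrite("pics/s10.png",a)
g=cv2.cvtColor(b,cv2.COLOR_BGR2GRAY);print(list(range(180,202)))
for r in range(220,236):print(r,*g[r,180:202])
E
```

```text
[180, 181, 182, 183, 184, 185, 186, 187, 188, 189, 190, 191, 192, 193, 194, 195, 196, 197, 198, 199, 200, 201]
220 27 27 25 37 65 52 44 72 83 57 36 36 37 38 42 58 52 57 54 58 56 58
221 29 29 27 38 66 48 45 72 75 57 38 35 39 38 41 58 55 58 56 59 59 57
222 25 27 27 34 69 49 44 79 72 58 37 37 36 38 45 58 57 56 59 58 57 59
223 30 27 27 36 53 49 47 79 66 56 38 48 59 59 64 77 56 57 57 57 59 57
224 27 27 26 34 55 53 47 78 73 59 55 57 57 66 104 104 84 57 58 57 56 59
225 23 23 28 36 54 55 48 83 71 57 56 57 54 60 94 105 106 67 55 58 58 57
226 26 27 26 36 57 59 69 86 71 55 55 55 58 60 88 93 109 96 57 57 59 60
227 30 24 26 36 56 59 65 86 63 56 56 57 57 56 59 93 106 93 55 57 57 59
228 31 43 31 40 58 57 67 91 65 60 56 59 57 59 63 96 104 94 57 58 59 56
229 42 45 29 38 57 60 70 100 63 56 58 56 60 55 61 93 106 77 56 59 58 59
230 45 43 30 38 56 51 71 100 68 58 58 57 60 57 68 103 99 73 57 58 56 59
231 47 44 31 44 62 45 68 97 66 56 73 58 56 56 66 101 88 62 56 56 57 58
232 46 46 33 44 69 44 71 100 65 46 57 88 57 60 65 88 62 56 58 58 57 60
233 43 43 27 39 50 49 48 45 46 45 44 63 59 56 58 63 54 56 59 58 57 58
234 44 43 32 35 45 46 47 46 46 47 39 30 31 43 43 57 58 58 56 58 60 57
235 45 44 32 33 46 47 47 47 45 47 35 33 34 39 40 56 56 56 57 57 57 57
```

>>> move_arm --targets "0 0.1 0.3 0;0 0.2 0.4 0;0 0.3 0.6 0;0 0.3 0.8 0;0 0 0.8 0;0 0 0 0;0 0 0 0"

```text
time_s: 27.83
tcp_pos: [0.501, 0.1149, 0.1947]
ee_rot: [[0.038, -0.999, 0.003], [-0.999, -0.038, 0.002], [-0.002, -0.003, -1.0]]
wrist_force: [0.4, -0.5, -1.2]
gripper_width: 0.459
gripper_force: 0.0
```

```bash
python3 - <<'E'
from station import *
from h import *
b=capture("top")["image"];a=capture("scene")["image"];cv2.imwrite("pics/t11.png",b);cv2.imwrite("pics/s11.png",a);print(sense()["tcp_pos"])
g=cv2.cvtColor(b,cv2.COLOR_BGR2GRAY);print(list(range(180,202)))
for r in range(220,236):print(r,*g[r,180:202])
g=cv2.cvtColor(a,cv2.COLOR_BGR2GRAY);print(list(range(308,336)))
for r in range(110,146):print(r,*g[r,308:336])
E
```

```text
[0.49990036 0.11416863 0.19275139]
[180, 181, 182, 183, 184, 185, 186, 187, 188, 189, 190, 191, 192, 193, 194, 195, 196, 197, 198, 199, 200, 201]
220 66 61 54 53 52 52 56 57 55 57 56 56 56 59 55 58 65 66 66 66 65 68
221 66 60 53 50 54 53 56 56 58 54 57 56 58 60 60 68 64 64 67 67 66 68
222 64 59 53 52 52 55 58 56 55 57 56 57 58 59 56 65 66 66 66 68 66 65
223 109 88 84 80 77 68 63 55 56 56 59 79 106 103 104 83 62 66 67 66 65 67
224 106 108 92 90 88 88 84 84 84 80 76 79 76 94 107 120 95 66 64 66 67 68
225 108 109 95 95 93 93 92 93 91 89 87 85 83 82 97 125 123 77 67 66 66 66
226 108 111 96 96 95 95 95 92 94 94 92 93 91 91 91 107 126 107 66 66 66 67
227 109 105 95 96 97 98 98 96 96 95 94 94 94 94 93 104 122 105 67 66 66 65
228 110 91 91 93 91 93 96 95 93 97 96 95 97 95 99 110 119 99 65 67 67 66
229 88 79 81 86 87 90 90 89 91 91 93 96 95 96 102 109 123 83 65 68 70 66
230 60 68 68 71 77 75 77 80 82 85 86 88 91 93 102 120 112 81 65 64 64 66
231 61 55 53 51 52 42 47 56 60 73 75 79 82 94 105 104 89 69 65 67 65 66
232 63 57 49 54 50 42 35 40 57 57 77 96 106 104 104 91 68 65 65 67 65 69
233 65 5
[... 3222 characters left out ...]
 89 95 90 89 88 86 84
139 58 58 58 59 58 57 60 62 79 96 111 112 111 106 101 86 80 71 83 104 117 117 118 114 115 110 109 108
140 62 57 56 56 58 54 55 62 66 77 95 105 108 106 99 87 80 80 107 140 155 156 153 150 148 144 145 146
141 58 56 55 58 56 57 59 57 60 63 69 79 88 95 95 91 87 86 112 138 155 159 161 156 156 156 159 158
142 56 59 58 54 55 57 55 56 58 57 55 62 64 69 73 75 74 74 80 103 131 147 153 152 157 159 161 162
143 55 57 58 54 59 55 57 58 57 55 55 56 56 57 61 60 62 58 61 76 102 121 138 150 157 159 162 168
144 55 54 55 53 55 55 57 56 57 58 56 58 55 56 56 59 58 58 58 65 69 80 102 125 136 150 163 170
145 57 56 55 56 55 55 55 58 54 57 54 55 55 57 57 56 55 53 57 59 59 59 66 78 92 113 140 153
```

>>> move_arm --targets "0 0 -0.8 0;0 -0.3 -0.8 0;0 -0.3 -0.6 0;0 -0.2 -0.4 0;0 -0.1 -0.25 0;0 0 0 0;0 0 0 0"

```text
time_s: 28.52
tcp_pos: [0.5004, 0.0916, 0.1215]
ee_rot: [[0.038, -0.999, -0.001], [-0.999, -0.038, -0.001], [0.001, 0.001, -1.0]]
wrist_force: [-0.7, 0.5, -0.4]
gripper_width: 0.461
gripper_force: 0.0
```

>>> move_arm --targets "0 -0.03 -0.05 0;0 -0.03 -0.05 0;0 0 0 0;0 0 0 0"

```text
time_s: 28.85
tcp_pos: [0.5006, 0.0905, 0.1197]
ee_rot: [[0.038, -0.999, 0.001], [-0.999, -0.038, 0.0], [-0.0, -0.001, -1.0]]
wrist_force: [0.2, 0.1, -0.0]
gripper_width: 0.461
gripper_force: 0.0
```

>>> move_arm --targets "0 0 0 0;0 0 0 0;0 0 0 0;0 0 0 0;0 0 0 0;0 0 0 0" --gripper 10

```text
time_s: 29.35
tcp_pos: [0.5004, 0.0903, 0.1194]
ee_rot: [[0.038, -0.999, 0.0], [-0.999, -0.038, 0.0], [-0.0, -0.0, -1.0]]
wrist_force: [-0.1, 0.2, 0.5]
gripper_width: 0.196
gripper_force: 30.0
```

>>> move_arm --targets "0 -0.053 -0.085 0;0 0 0 0"

```text
time_s: 29.52
tcp_pos: [0.5005, 0.0903, 0.1192]
ee_rot: [[0.038, -0.999, 0.001], [-0.999, -0.038, 0.002], [-0.002, -0.001, -1.0]]
wrist_force: [-7.4, 5.4, 13.1]
gripper_width: 0.193
gripper_force: 30.0
```

>>> move_arm --targets "0 -0.053 -0.085 0;0 -0.02 -0.03 0;0 0 0 0"

```text
time_s: 29.77
tcp_pos: [0.5007, 0.0902, 0.119]
ee_rot: [[0.039, -0.999, 0.003], [-0.999, -0.039, 0.004], [-0.004, -0.003, -1.0]]
wrist_force: [-15.2, 13.1, 28.4]
gripper_width: 0.199
gripper_force: 30.0
```

>>> move_arm --targets "0 0.08 0.12 0;0 0.06 0.1 0;0 0.08 0.13 0;0 0 0 0"

```text
time_s: 30.1
tcp_pos: [0.5006, 0.0926, 0.123]
ee_rot: [[0.038, -0.999, 0.0], [-0.999, -0.038, -0.0], [0.0, -0.0, -1.0]]
wrist_force: [0.3, -0.2, -1.0]
gripper_width: 0.191
gripper_force: 30.0
```

>>> move_arm --targets "0 -0.053 -0.085 0;0 0 0 0"

```text
time_s: 30.27
tcp_pos: [0.5, 0.0907, 0.1199]
ee_rot: [[0.037, -0.999, -0.002], [-0.999, -0.037, -0.001], [0.001, 0.002, -1.0]]
wrist_force: [-0.7, -0.7, -1.2]
gripper_width: 0.196
gripper_force: 30.0
```

>>> move_arm --targets "0 -0.053 -0.085 0;0 0 0 0"

```text
time_s: 30.43
tcp_pos: [0.5004, 0.0903, 0.1193]
ee_rot: [[0.038, -0.999, -0.0], [-0.999, -0.038, 0.001], [-0.001, 0.0, -1.0]]
wrist_force: [-3.6, 2.5, 6.0]
gripper_width: 0.195
gripper_force: 30.0
```

>>> move_arm --targets "0 0.02 0.03 0;0 0 0 0;0 0 0 0;0 0 0 0;0 0 0 0;0 0 0 0" --gripper 44

```text
time_s: 30.93
tcp_pos: [0.5004, 0.0904, 0.1193]
ee_rot: [[0.038, -0.999, -0.0], [-0.999, -0.038, -0.0], [0.0, 0.0, -1.0]]
wrist_force: [0.5, -0.0, -0.0]
gripper_width: 0.487
gripper_force: 0.0
```

>>> move_arm --targets "0 0.1 0.3 0;0 0.2 0.4 0;0 0.3 0.6 0;0 0.3 0.8 0;0 0.3 1 0;0 0.6 1 0;0 1 0.5 0;0 1 0 0;0 1 0 0;0 0 0 0"

```text
time_s: 31.77
tcp_pos: [0.5009, 0.214, 0.2354]
ee_rot: [[0.041, -0.999, 0.002], [-0.999, -0.041, 0.002], [-0.002, -0.002, -1.0]]
wrist_force: [0.5, -0.1, 0.3]
gripper_width: 0.504
gripper_force: 0.0
```

```bash
python3 - <<'E'
from station import *
from h import *
b=capture("top")["image"];a=capture("scene")["image"];cv2.imwrite("pics/tF.png",b);cv2.imwrite("pics/sF.png",a);print(sense()["tcp_pos"],sense()["wrist_force"])
g=cv2.cvtColor(b,cv2.COLOR_BGR2GRAY);print(list(range(176,202)))
for r in range(221,235):print(r,*g[r,176:202])
# knob moved since pushing? compare dark knob blob centroid with the picture of after the push
k=b[140:200,175:200];m=(k.max(2)<50).astype(np.uint8);print("knob",cv2.connectedComponentsWithStats(m)[2:])
E
```

```text
[0.50019531 0.21121844 0.23473926] [ 0.18457736 -0.75980529 -0.2442575 ]
[176, 177, 178, 179, 180, 181, 182, 183, 184, 185, 186, 187, 188, 189, 190, 191, 192, 193, 194, 195, 196, 197, 198, 199, 200, 201]
221 146 145 146 146 144 128 120 117 114 87 64 66 63 63 65 62 64 66 68 64 65 65 66 66 66 67
222 147 143 128 129 93 106 107 103 115 87 64 66 64 66 66 66 66 67 65 65 64 66 66 67 65 67
223 143 129 119 121 120 93 94 89 87 74 71 64 65 63 67 91 120 117 116 88 65 66 66 66 66 67
224 130 116 118 120 122 119 101 98 97 94 93 91 92 89 86 87 87 103 116 116 92 65 67 65 65 66
225 121 118 119 119 121 122 103 103 101 102 101 100 97 97 96 92 89 90 105 119 116 75 67 65 66 64
226 123 119 121 121 123 123 103 104 102 103 102 100 100 101 99 99 98 97 98 104 121 103 64 64 65 66
227 124 119 122 122 123 112 101 102 102 103 103 103 103 102 100 101 100 99 98 103 118 104 65 67 67 66
228 123 120 120 121 120 92 93 96 97 97 98 100 100 101 101 103 102 102 104 105 115 94 66 65 65 67
229 137 122 120 114 80 81 83 88 88 91 93 94 96 96 97 97 99 100 106 104 119 79 66 67 65 65
230 140 139 129 78 82 83 70 73 78 78 80 82 83 83 89 91 94 96 105 115 108 79 65 65 66 65
231 142 142 141 142 139 115 117 103 99 53 51 57 61 71 74 78 82 94 117 114 87 70 67 66 64 67
232 143 142 142 142 139 115 118 118 112 47 41 47 60 62 89 95 117 118 115 96 68 67 66 66 67 65
233 142 142 142 143 141 116 119 118 114 60 58 58 58 60 72 98 115 102 99 70 63 66 68 65 65 64
234 141 140 141 141 139 116 118 118 115 62 58 59 57 57 59 62 58 64 66 64 64 65 65 66 66 68
knob (array([[   0,    0,   25,   60, 1500]], dtype=int32), array([[12. , 29.5]]))
```

```bash
python3 - <<'E'
from h import *
w=np.radians(2.2);c,s=np.cos(np.radians(32)),np.sin(np.radians(32))
ly=np.array([-np.sin(w),np.cos(w),0]);k=np.array([0,0,1.]);xs=-c*ly+s*k;zs=s*ly+c*k
for dx in(0,-.002):
  H=np.array([.5016,.0704,.115])+dx*xs
  for gap in(0,.004,.008):print(dx,gap,"top disc",proj("top",H+(.046+gap)*zs),"collar edge",proj("top",H+gap*zs+.013*xs))
a=cv2.imread("pics/top0.png").astype(int);b=cv2.imread("pics/tF.png").astype(int)
d=np.abs(a-b).sum(2);print("rack diffs ball/tee/pin",[int((d[y-9:y+10,x-9:x+10]>60).sum()) for x,y in((319,231),(341,227),(368,221))])
t=np.abs(cv2.imread("pics/t8.png").astype(int)-b).sum(2);print("bar end rows changed since push",int((t[145:200,195:209]>60).sum()))
E
```

```text
0 0 top disc [179.1685545  225.33617257] collar edge [198.70110576 227.27327842]
0 0.004 top disc [177.76566872 225.11123134] collar edge [197.41478594 227.06276196]
0 0.008 top disc [176.35238139 224.88462229] collar edge [196.11924833 226.85073694]
-0.002 0 top disc [178.53381989 225.42430352] collar edge [198.06450253 227.35620462]
-0.002 0.004 top disc [177.13030436 225.19996187] collar edge [196.77742981 227.14623218]
-0.002 0.008 top disc [175.71639536 224.9739589 ] collar edge [195.48114482 226.93475686]
rack diffs ball/tee/pin [0, 0, 106]
bar end rows changed since push 0
```

```bash
python3 -c "
from station import *
print(finish_job())"
```

```text
the job is handed in; nothing more can be done
None
```

The job is handed in at about 32 s: the bar was pushed to its stop at about 10 N. The plain-handled pin is through the sleeve and bar, let go, with its collar on the sleeve as far as touch and the camera could tell. The other two pins were left standing in the rack.

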